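Turn the engine plate over and bring it to the buffing wheel

ROBOT

A 6-joint arm with a two-finger parallel gripper is mounted at the origin on the work surface. World frame = base frame: x ahead of the robot, y to its left, z up, the work surface at z = 0. Lengths are in mm, angles in rad, forces in N, time in s.
With the tool pointing down it reaches from about 150 to 775 mm from the base axis. Payload 6.1 kg.
Tool frame: the origin (TCP) lies midway between the tips of the shut fingers; the grasp point (between the pads) lies 19 mm behind it; z points along the fingers, y is the line along which they close (so a half turn about z gives the same grasp; the last joint's range is limited). The gripper opens to 85 mm and grips with 20 to 120 N. Pads are 22 mm wide; open, the fingers measure 114 mm over their backs; the gripper's body (76 mm by 85 mm) begins 54 mm behind the grasp point. The pads swing forward as they close: fully open they stand 13 mm farther back than shut.
Start: joints at [1.227, 0.126, -0.04, 1.405, 0, 1.571], TCP at [176.953, 494.263, 231.295] pointing down, gripper open.
Joint ranges: [-2.72, 2.72], [-0.95, 1.95], [-1.27, 1.35], [-1.78, 2.02], [-1.46, 1.47], [-3.14, 3.14]. Speed limits (rad/s): [2.39, 2.39, 3.01, 3.14, 3.14, 3.14].

INTERFACE

Orientations are given as a rotation vector (axis times angle).
In Python, from rig import r gives the robot as it stands.
- The arm moves only by the shell command python3 -m inch 'ROWS' [FORCE]. ROWS is JSON, a list of rows, each an object with "hand": the closure, from -1 (fully open) to 1 (shut); "translation": the shift along the tool's x, y, z as a fraction of full scale, a list of three; "spin": the turn about the tool's z as a fraction of full scale. A call has 1 to 20 rows; each row is the pose to reach, as a shift and turn from the pose commanded when the call began, along the tool's axes at that moment; what a row does not reach only later rows make up. Full scale, the value 1, is 0.15 m for a shift and 45 degrees for a turn. A row lasts 1/10 s, in which the tool goes at most 50 mm and 8.59 degrees, less where a joint would pass 70% of its speed; a pose out of reach is approached as far as the arm can. A call with a number of a shift or a turn outside -1 to 1 is refused whole. A call with a gripper value outside its range is refused whole. The fingers move at their own pace and stop on an object; FORCE is the grip in N (left out, the last holds). Time passes only in rows, so rows that repeat a pose let the fingers close. It gives the time, the measured TCP pose, the force, the opening and the grip force at its end, in the units of the state.
- r.state(): the state, without advancing time (a new reading comes with each control period).
- r.camera(name): name is "side" or "top"; returns a dict with "color" (480x640x3 uint8, red, green, blue), "fx", "fy", "cx", "cy" (pixels), "k1" (the pictures are not rectified: a ray, as slopes to the right and down, at radius r is drawn at 1 + k1 r^2 times it, then the intrinsics apply), "position" and "orientation" of the camera in the world. Camera axes: x right, y up, looking along -z (the intrinsics and any distortion apply to the point x, -y, -z); pixel columns grow to the right and rows downward; lengths in mm; the calibration is good to about 2 mm. A picture is of the moment at which its call begins. There is no depth.
- r.job_done(): hands the job in; it is judged then, once.
Trained networks look in a picture, given as the dict that the camera call returned (one of the last four; its "shot" number tells which), for a name from the list of things; names that differ only in an ending like _2 or _b are one class to them, and where a whole thing is asked for, a point or a joint stands for the part that bears it (a point fixed in the world has none). Each returns a list of dicts, best first, with "conf" (0 to 1); they miss things now and then, are a little off and sometimes report something else, mostly with a low value. They report only what shows in the picture. A call takes as long as a camera call. They do not tell look-alikes from the thing itself.
- r.silhouettes(picture, query): "mask" (480x640 bool, what is visible of it) and "uv" ([column, row] in pixels, amid what is visible of it).
- r.pinpoint(picture, query): "uv" ([column, row] in pixels: a listed point, or the origin of a listed thing).
The state is a dict: "clock": time; "joint_pos": joint angles; "qd": joint speeds; "joint_efforts": joint torques, N m; "ee_pos": TCP position; "tool_rot": TCP orientation; "wrist_force": force on the tool from outside, world axes, zero at the start; "wrist_torque": the same for the moment, N m; "opening": finger opening in mm; "grasp_force": force on a finger pad.
Only numpy, scipy, OpenCV 4.12 (cv2) and the standard library are available. Lean on these libraries where they do the work, as an engineer would, in place of code of your own. Each camera call takes 0.05 s, during which the arm holds its last target. There are 200 camera calls.

TASK

The aluminium engine plate leaning in the grey stand is polished on the face you can see; its hidden face still has the old red paint. Turn the plate over and set it down, without dropping it, in the blue cradle on the buffing machine's sliding carriage, resting squarely against the cradle's back with the red face outward, and slide the carriage all the way to its yellow stop at the wheel. Leave the jar, mug, tools and sprocket on the bench where they are.

Things in the scene. Friction and masses are not known exactly. Their poses are not given: they have to be found in the camera images.
- plate: flat plate with corner bolt holes and a bigger hole, 110 long, 90 wide, 8 thick, 0.2 kg; one face polished aluminium, the other red. Origin at its middle; x = outward normal of the red face, y along its width, z along its length (either end may be up). It starts in the stand, length up the slope, leaning 25 deg from upright with its top towards the robot, polished face out (away from the robot)
- plate_red (a point): centre of the plate's red face
- plate_bare (a point): centre of the plate's polished face
- stand: fixed grey stand, 100 deep (x), 130 wide (y); origin under its base on the bench; x = the way its rest faces (away from the robot). The rest is shaped and leans just like the cradle; the foot of its back face is at x 20, z 50
- cradle (a point): blue sloping rest on the carriage. Origin: middle of the foot of its back face, 50 above the bench. z = up the slope (25 deg from vertical, top towards the robot), x = out of the back face (x = 0; 80 wide, 50 high), y = across. The plate stands on a ledge (z = 0) behind a lip 10 high, inner face at x 13, between cheeks at y = +-52, 22 high. Seated, the plate's middle is at x 4, y 0, z 55
- carriage_knob (a point): middle of the top of the carriage's upright black knob: 24 diameter, 45 high, on a 12 diameter pin above the carriage; top 122 above the bench; it stands 100 from the cradle's middle on the side away from the stop
- carriage (a joint): slide of the carriage along the machine's +y (m): 0 = far end from the stop, 0.140 = against the yellow stop, cradle in front of the wheel. It stays where it is left; about 3 N to move
- machine: fixed green buffing machine; origin on the bench under the middle of the slide's travel; y = the way the carriage slides to its stop, x = away from the robot. Buffing wheel (not running) 200 diameter, 30 thick, axis along y, centre at x 155, y 70, z 150; motor beside it in +y
- polish_jar: white jar with black lid, 68 diameter, 75 high; leave alone; origin under its middle
- wrench: steel wrench 190 long lying near the robot; leave alone; origin under its middle
- screwdriver: red-handled screwdriver 200 long lying flat; leave alone; origin under its middle
- sprocket: dark steel chain sprocket 124 diameter lying flat; leave alone; origin under its middle
- mug: blue mug 80 diameter, 90 high; leave alone; origin under its middle
There are look-alikes about, which are no part of the job. What is shaped like the plate but green is not meant.

How it is judged:
By the outcome, as a careful person would: the job done as asked, in the order asked, and still so for the second after the job is handed in, with the robot touching nothing.
It also fails if it takes over 61 s, if anything falls off the work surface, if the arm or the gripper's body presses on something with over 40 N, if the wrist force passes 120 N, or if a joint passes its speed limit or range.

## Working session

There is one attempt and no reset: what is moved stays moved. The work goes in short steps, Python scripts to look and compute and a shell command to move; the robot and the scene stay as the last step left them, time stands still between calls to the robot, and variables do not carry over. Pictures are saved under pics/ and viewed, at most 10 in all, crops included, and the job is handed in when it is done.

```bash
ls; mkdir -p pics
cat > h.py <<'E'
from rig import r
import numpy as np, cv2
from scipy.spatial.transform import Rotation as R
def rotm(o):
    o=np.array(o,float)
    return o if o.shape==(3,3) else R.from_rotvec(o).as_matrix()
def ray(p,uv):
    K=np.array([[p['fx'],0,p['cx']],[0,p['fy'],p['cy']],[0,0,1.]])
    s=cv2.undistortPoints(np.array([[uv]],float),K,np.array([p['k1'],0,0,0.]))[0,0]
    d=rotm(p['orientation'])@np.array([s[0],-s[1],-1]);return np.array(p['position'],float),d/np.linalg.norm(d)
def atz(p,uv,z):
    o,d=ray(p,uv);return o+d*(z-o[2])/d[2]
def tri(a,ua,b,ub):
    o1,d1=ray(a,ua);o2,d2=ray(b,ub)
    t=np.linalg.lstsq(np.c_[d1,-d2],o2-o1,rcond=None)[0]
    p,q=o1+t[0]*d1,o2+t[1]*d2;return (p+q)/2,np.linalg.norm(p-q)
def proj(p,X):
    c=rotm(p['orientation']).T@(np.array(X,float)-np.array(p['position']))
    x,y=c[0]/-c[2],-c[1]/-c[2];f=1+p['k1']*(x*x+y*y)
    return np.array([p['fx']*x*f+p['cx'],p['fy']*y*f+p['cy']])
def save(p,n): cv2.imwrite('pics/'+n,cv2.cvtColor(p['color'],cv2.COLOR_RGB2BGR))
E
python3 - <<'E'
from h import *
np.set_printoptions(precision=1,suppress=True)
print(r.state())
P={n:r.camera(n) for n in('side','top')}
for n,p in P.items():
    save(p,n+'0.png');print(n,p['position'],p['orientation'],p['fx'],p['k1'])
for q in ['plate','plate_red','plate_bare','stand','cradle','carriage_knob','machine','polish_jar','wrench','screwdriver','sprocket','mug']:
    a={n:r.pinpoint(p,q) for n,p in P.items()}
    for n in a: print(q,n,[(np.round(x['uv']),round(x['conf'],2)) for x in a[n][:3]])
    if a['side'] and a['top']: print('   ',tri(P['side'],a['side'][0]['uv'],P['top'],a['top'][0]['uv']))
E
```

```text
pics
{'clock': 0.0, 'joint_pos': array([ 1.2,  0.1, -0. ,  1.4,  0. ,  1.6]), 'qd': array([ 0.,  0., -0., -0., -0., -0.]), 'joint_efforts': array([ -0. , -43.6,  35.3,   0. ,   0. ,   0. ]), 'ee_pos': array([176.8, 493.9, 230.5]), 'tool_rot': array([-0.5, -3.1,  0. ]), 'wrist_force': array([-0.6,  0.4, -0.7]), 'wrist_torque': array([ 0. , -0. ,  0.1]), 'grasp_force': 0.0, 'opening': 85.52616697609648}
side [  -7.2 -906.2 1162.9] [ 0.7 -0.2 -0.6] 582.3565386180512 0.016228048378005674
top [ 363.4  -76.3 1572.2] [ 0.1 -0.1 -1.6] 577.5737600868314 -0.13738386706745453
plate side [(array([303., 318.]), 0.89), (array([347., 377.]), 0.63), (array([383., 279.]), 0.54)]
plate top [(array([393., 224.]), 0.97), (array([431., 292.]), 0.67), (array([370., 297.]), 0.64)]
    (array([ 509.4, -249.1,   51.9]), np.float64(212.434572709079))
plate_red side [(array([353., 374.]), 0.89), (array([302., 321.]), 0.67)]
plate_red top [(array([434., 294.]), 0.88), (array([395., 224.]), 0.86), (array([367., 297.]), 0.79)]
    (array([ 430.9, -394.2,    1.5]), np.float64(0.15076861129223004))
plate_bare side 
[... 1105 characters left out ...]

    (array([ 743.8, -208.5,   -5.8]), np.float64(3.502692202318071))
wrench side [(array([257., 274.]), 0.92)]
wrench top [(array([293., 303.]), 0.66)]
    (array([404.3,  -8.5, -15.2]), np.float64(5.040173614097627))
screwdriver side [(array([450., 362.]), 0.83)]
screwdriver top [(array([466., 220.]), 0.84), (array([396., 226.]), 0.64), (array([390., 237.]), 0.32)]
    (array([ 636. , -491.2,   -1.6]), np.float64(1.3700373835093858))
sprocket side [(array([190., 196.]), 0.86), (array([293., 198.]), 0.44)]
sprocket top []
mug side [(array([386., 235.]), 0.62), (array([381., 309.]), 0.29)]
mug top [(array([323., 172.]), 0.96)]
    (array([768.7, -92. ,  -6.8]), np.float64(5.949451116057981))
```

View pics/side0.png

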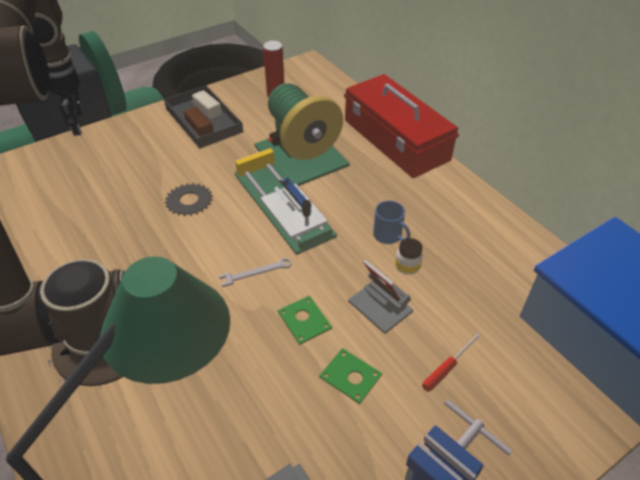

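View pics/top0.png

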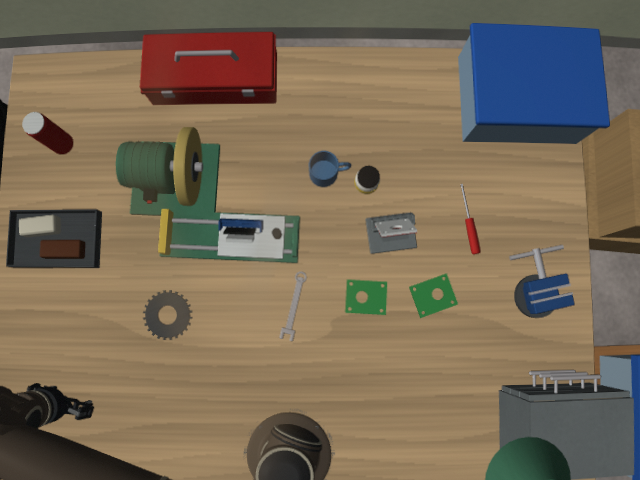

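The side view shows the plate in the grey stand at about (384,283) and the cradle and knob at about (298,197)/(307,207). From the top they are at (393,226), (240,226) and (278,233). The two green look-alike plates lie flat on the bench. Next, zoomed crops.

Run:
```python
from h import *
np.set_printoptions(precision=1,suppress=True)
P={n:r.camera(n) for n in('side','top')}
def c(n,u,v,w,h): return cv2.resize(P[n]['color'][v:v+h,u:u+w],(400,300),interpolation=cv2.INTER_CUBIC)
im=np.vstack([np.hstack([c('top',353,194,80,60),c('side',340,250,80,60)]),np.hstack([c('top',150,180,160,120),c('side',230,140,120,90)])])
save({'color':im},'crop1.png')
for n,p in P.items():
  for q in('stand','plate','cradle','carriage_knob','machine'):
    for m in r.silhouettes(p,q)[:3]:
      ys,xs=np.nonzero(m['mask']); rc=cv2.minAreaRect(np.c_[xs,ys].astype(np.float32))
      print(n,q,round(m['conf'],2),m['uv'],len(xs),xs.min(),xs.max(),ys.min(),ys.max(),rc)
```

```text
side stand 0.63 [379.2, 304.7] 1940 349 412 273 331 ((382.2088317871094, 301.02130126953125), (56.83051681518555, 44.34294128417969), 40.81508255004883)
side stand 0.55 [188.1, 201.9] 1077 164 212 182 215 ((188.3000030517578, 198.89999389648438), (32.25522994995117, 48.06661605834961), 71.56504821777344)
side plate 0.87 [348.5, 374.8] 1708 319 381 349 402 ((350.3502502441406, 375.22900390625), (52.14964294433594, 37.92116165161133), 33.17851257324219)
side plate 0.73 [383.1, 278.6] 340 364 401 260 298 ((383.57623291015625, 278.33013916015625), (52.280540466308594, 8.065803527832031), 42.61406326293945)
side plate 0.65 [304.5, 319.3] 1476 278 331 295 343 ((304.6922607421875, 318.5384521484375), (44.93071746826172, 38.27431106567383), 56.30992889404297)
side cradle 0.84 [292.1, 210.6] 2069 261 326 177 237 ((292.8608093261719, 209.43814086914062), (61.799827575683594, 38.73273468017578), 50.52754211425781)
side carriage_knob 0.56 [292.0, 207.4] 2068 262 327 178 237 ((293.4235534667969, 210.00198364257812), (61.883724212646484, 39.480430603027344), 49.843997955322266)
side machine 0.94 [
[... 668 characters left out ...]
.5675506591797), (15.45350456237793, 38.469364166259766), 80.53767395019531)
top plate 0.55 [430.9, 294.7] 1177 410 456 274 316 ((433.06561279296875, 295.0837097167969), (33.16276168823242, 40.158565521240234), 70.34617614746094)
top cradle 0.59 [249.7, 234.7] 2827 218 285 214 258 ((251.08975219726562, 235.6278076171875), (67.0610122680664, 43.22889709472656), 1.7899105548858643)
top carriage_knob 0.59 [253.1, 235.0] 2817 217 284 214 258 ((250.3958740234375, 235.79074096679688), (66.15896606445312, 43.863800048828125), 2.6025619506835938)
top machine 0.72 [190.8, 206.2] 13331 117 299 127 262 ((207.81130981445312, 193.34628295898438), (184.21469116210938, 131.4945831298828), 2.02136492729187)
```

View pics/crop1.png

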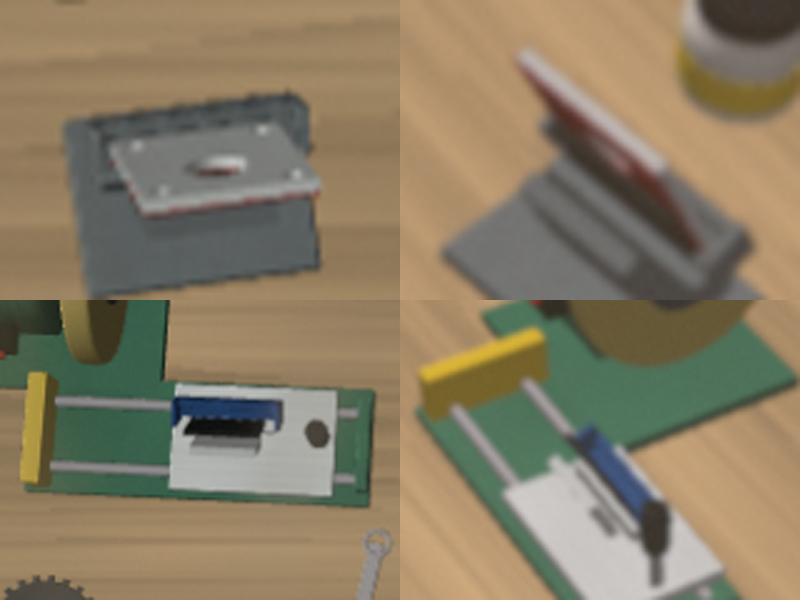

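The zoomed crops show the stand yawed a few degrees with the plate in it, polished face up. The carriage is near its far end with the knob on the -y side. Next I fit both poses.

Run:
```python
from h import *
from scipy.optimize import least_squares
np.set_printoptions(precision=1,suppress=True)
P={n:r.camera(n) for n in('side','top')}
t=np.radians(25)
def slot(pose,c): # slot coords -> world; pose= foot x,y,yaw
    x,y,z=c; l=np.array([x*np.cos(t)-z*np.sin(t), y, 50+z*np.cos(t)+x*np.sin(t)])
    return R.from_euler('z',pose[2]).apply(l)+[pose[0],pose[1],0]
T=lambda u,v:(353+(u+.5)/5-.5,194+(v+.5)/5-.5); S=lambda u,v:(340+(u+.5)/5-.5,250+(v+.5)/5-.5)
obs=[('top',T(140,212),(8,45,110)),('top',T(320,185),(8,-45,110)),('top',T(110,148),(8,45,0)),('top',T(275,122),(8,-45,0)),
 ('side',S(122,52),(4,45,110)),('side',S(263,168),(4,-45,110)),('side',S(300,245),(0,-45,5))]
f=lambda p:np.concatenate([proj(P[n],slot(p,c))-uv for n,uv,c in obs])
s=least_squares(f,[610,-280,0],loss='soft_l1');print('plate',s.x,np.degrees(s.x[2]));print(s.fun.reshape(-1,2))
T=lambda u,v:(353+(u+.5)/5-.5,194+(v+.5)/5-.5)
a,b=[atz(P['top'],T(*q),z) for q,z in(((88,295),5),((320,268),5))];d=b-a;print('stand base edge',a,b,np.linalg.norm(d),np.degrees(np.arctan2(d[0],-d[1])))
T=lambda u,v:(150+(u+.5)/2.5-.5,180+(v+.5)/2.5-.5)
for q1,q2,z in(((22,190),(370,207),8),((172,82),(375,90),8),((55,102),(170,106),25),((50,165),(170,169),25),((175,84),(337,90),40),((168,190),(332,196),40)):
    a=atz(P['top'],T(*q1),z);b=atz(P['top'],T(*q2),z);d=b-a;print(a,b,'yaw',np.degrees(np.arctan2(d[0],-d[1])))
for i in range(2):
  for q,z in(('cradle',50),('carriage_knob',122),('machine',0)):
    P={n:r.camera(n) for n in P}
    for n in P:
      x=r.pinpoint(P[n],q)
      if x: print(q,n,x[0]['uv'],round(x[0]['conf'],2),atz(P[n],x[0]['uv'],z))
```

```text
plate [ 616.1 -273.9    0.1] 8.348331555201032
[[ 0.5 -1.2]
 [-0.1 -1. ]
 [-0.4 -0.1]
 [-0.4  0.3]
 [-0.8  0.5]
 [-0.3  0. ]
 [ 0.2  1.2]]
stand base edge [ 543.1 -221.2    5. ] [ 557.9 -349.3    5. ] 128.94092885548517 6.589438611758072
[534.5 360.4   8. ] [515.8 -23.2   8. ] yaw -2.780179082941513
[654.4 196.2   8. ] [645.  -28.2   8. ] yaw -2.4040245015644093
[629.5 322.2  25. ] [624.7 194.8  25. ] yaw -2.1753119024585907
[560.  325.5  25. ] [555.5 193.3  25. ] yaw -1.9385386126356663
[646.3 187.3  40. ] [639.3  11.8  40. ] yaw -2.274784018907998
[531.  192.4  40. ] [524.5  16.4  40. ] yaw -2.1073480447817627
cradle side [294.1, 200.0] 0.59 [598.4 117.5  50. ]
cradle top [238.6, 227.6] 0.97 [605.5 133.9  50. ]
carriage_knob side [305.5, 202.9] 0.89 [578.   25.6 122. ]
carriage_knob top [276.7, 232.4] 0.59 [581.5  26.6 122. ]
machine side [278.6, 200.3] 0.91 [587.5 187.3   0. ]
machine top [223.6, 234.5] 0.84 [594.2 182.    0. ]
cradle side [291.2, 199.4] 0.79 [593. 124.  50.]
cradle top [241.0, 226.2] 0.96 [609.2 127.5  50. ]
carriage_knob side [303.5, 199.5] 0.61 [580.7  39.3 122. ]
carriage_knob top [276.2, 233.7] 0.7 [578.2  27.8 122. ]
machine side [278.4, 197.3] 0.6 [593.6 198.6   0. ]
machine top [224.0, 234.5] 0.79 [594.2 180.9   0. ]
```

Run:
```python
from h import *
P={n:r.camera(n) for n in('side','top')}
def c(n,u,v,w,h): return cv2.resize(P[n]['color'][v:v+h,u:u+w],(400,400),interpolation=cv2.INTER_CUBIC)
im=np.hstack([c('top',210,205,50,50),c('side',265,165,50,50)])
save({'color':im},'crop2.png')
```

```text
(no output)
```

View pics/crop2.png

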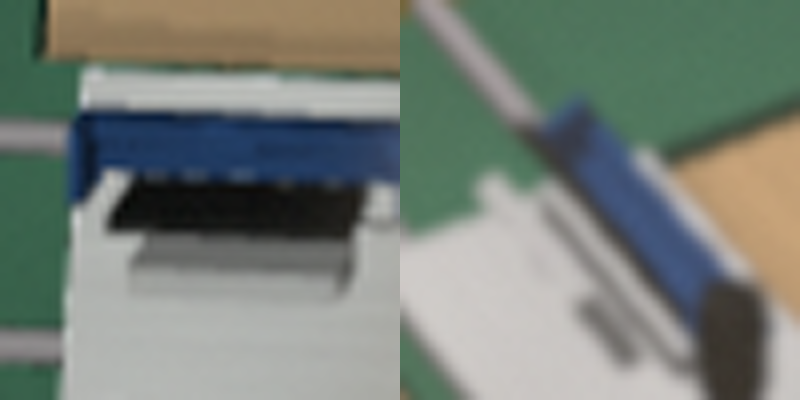

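Run:
```python
from h import *
from scipy.optimize import least_squares
np.set_printoptions(precision=1,suppress=True)
P={n:r.camera(n) for n in('side','top')}
t=np.radians(25)
def slot(pose,c,yaw):
    x,y,z=c; l=np.array([x*np.cos(t)-z*np.sin(t), y, 50+z*np.cos(t)+x*np.sin(t)])
    return R.from_euler('z',yaw).apply(l)+[pose[0],pose[1],0]
T=lambda u,v:(210+(u+.5)/8-.5,205+(v+.5)/8-.5)
obs=[((105,229),(0,40,50)),((362,238),(0,-40,50)),((130,181),(0,40,0)),((368,190),(0,-40,0))]
f=lambda p:np.concatenate([proj(P['top'],slot(p,c,np.radians(-2.2)))-T(*uv) for uv,c in obs])
s=least_squares(f,[607,131]);print(s.x);print(s.fun.reshape(-1,2))
# overlay check in both
for n,o in(('top',(210,205)),('side',(265,165))):
  for c in [(0,40,50),(0,-40,50),(13,52,10),(13,-52,10),(0,52,22),(0,-52,22)]:
    print(n,c,(proj(P[n],slot(s.x,c,np.radians(-2.2)))-o)*8+ (400 if n=='side' else 0)*np.array([1,0]))
Rt=rotm(r.state()['tool_rot']);np.set_printoptions(precision=4);print(Rt, r.state()['ee_pos'])
```

```text
[604.1 127.2]
[[ 0.3 -0.3]
 [-1.1 -0.3]
 [ 0.4  0.4]
 [ 0.4  0.3]]
top (0, 40, 50) [104.1 222.8]
top (0, -40, 50) [349.7 231.9]
top (13, 52, 10) [ 88.3 149.7]
top (13, -52, 10) [400.4 161. ]
top (0, 52, 22) [ 82.6 197.4]
top (0, -52, 22) [396.2 208.9]
side (0, 40, 50) [517.1 116.2]
side (0, -40, 50) [632.7 250.5]
side (13, 52, 10) [575.7 134.9]
side (13, -52, 10) [725.7 307.4]
side (0, 52, 22) [533.4 139.9]
side (0, -52, 22) [682.8 313.7]
[[-0.9415  0.3371  0.    ]
 [ 0.3371  0.9415  0.    ]
 [ 0.      0.     -1.    ]] [176.9485 494.278  231.3077]
```

```bash
cat > to.py <<'E'
import sys
from h import *
# usage: to.py x y z yaw(deg of tool y)
s=r.state();M=rotm(s['tool_rot']);p=s['ee_pos']
x,y,z,w=map(float,sys.argv[1:5])
d=M.T@(np.array([x,y,z])-p)/150
cur=np.degrees(np.arctan2(M[1,1],M[0,1]))
print('at',p.round(1),'yaw %.1f'%cur,'q6 %.2f'%s['joint_pos'][5],'tilt',M[:,2].round(3),'F',np.round(s['wrist_force'],1),'open %.1f'%s['opening'],'t %.1f'%s['clock'])
print('shift',d.round(3),'spin',round(-((w-cur+180)%360-180)/45,3))
E
python3 -m inch '[{"hand":-1,"translation":[-0.25,-0.22,0],"spin":0},{"hand":-1,"translation":[-0.5,-0.45,0],"spin":0.2},{"hand":-1,"translation":[-0.75,-0.68,0],"spin":0.4},{"hand":-1,"translation":[-1,-0.9,0],"spin":0.5},{"hand":-1,"translation":[-1,-0.9,0],"spin":0.5},{"hand":-1,"translation":[-1,-0.9,0],"spin":0.5}]' 30
python3 to.py 591 -277 231 7.5
```

```text
clock: 4.0
ee_pos: [273.3, 315.8, 231.7]
tool_rot: [1.135, 2.929, 0.002]
wrist_force: [0.6, 0.8, -0.6]
opening: 85.5
grasp_force: 0.0
at [273.3 315.8 231.7] yaw 47.7 q6 1.60 tilt [ 0.     0.001 -1.   ] F [ 0.6  0.8 -0.6] open 85.5 t 4.0
shift [-4.227e+00 -1.494e+00  2.000e-03] spin 0.892
```

```bash
python3 -m inch '[{"hand":-1,"translation":[-0.33,-0.12,0],"spin":0},{"hand":-1,"translation":[-0.66,-0.24,0],"spin":0},{"hand":-1,"translation":[-1,-0.36,0],"spin":0},{"hand":-1,"translation":[-1,-0.36,0],"spin":0}]' >/dev/null
python3 -m inch '[{"hand":-1,"translation":[-0.33,-0.12,0],"spin":0},{"hand":-1,"translation":[-0.66,-0.24,0],"spin":0},{"hand":-1,"translation":[-1,-0.36,0],"spin":0},{"hand":-1,"translation":[-1,-0.36,0],"spin":0}]' >/dev/null
python3 -m inch '[{"hand":-1,"translation":[-0.33,-0.12,0],"spin":0},{"hand":-1,"translation":[-0.66,-0.24,0],"spin":0.2},{"hand":-1,"translation":[-1,-0.36,0],"spin":0.4},{"hand":-1,"translation":[-1,-0.36,0],"spin":0.6},{"hand":-1,"translation":[-1,-0.36,0],"spin":0.8},{"hand":-1,"translation":[-1,-0.36,0],"spin":0.89}]' >/dev/null
python3 to.py 591 -277 231 7.5
```

```text
at [ 498.3 -104.1  230.6] yaw 7.6 q6 1.23 tilt [-0.001  0.001 -1.   ] F [0.2 0.5 0. ] open 85.2 t 5.4
shift [-1.224  0.461 -0.004] spin 0.001
```

```bash
python3 -m inch '[{"hand":-1,"translation":[-0.3,0.15,0],"spin":0},{"hand":-1,"translation":[-0.6,0.3,0],"spin":0},{"hand":-1,"translation":[-0.9,0.46,0],"spin":0},{"hand":-1,"translation":[-1,0.46,0],"spin":0},{"hand":-1,"translation":[-1,0.46,0],"spin":0}]' >/dev/null
python3 -m inch '[{"hand":-1,"translation":[-0.22,0,0],"spin":0},{"hand":-1,"translation":[-0.22,0,0],"spin":0},{"hand":-1,"translation":[-0.22,0,0.2],"spin":0},{"hand":-1,"translation":[-0.22,0,0.2],"spin":0},{"hand":-1,"translation":[-0.22,0,0.2],"spin":0}]' >/dev/null
python3 to.py 591 -277 122 7.5
python3 - <<'E'
from h import *
P={n:r.camera(n) for n in('side','top')}
def c(n,u,v,w,h): return cv2.resize(P[n]['color'][v:v+h,u:u+w],(400,400),interpolation=cv2.INTER_CUBIC)
save({'color':np.hstack([c('top',355,185,80,80),c('side',340,225,80,80)])},'g1.png')
E
```

```text
at [ 589.8 -275.6  201.5] yaw 7.9 q6 1.00 tilt [-0.001  0.001 -1.   ] F [-0.5 -0.6  0.4] open 85.3 t 6.4
shift [-0.011  0.007  0.53 ] spin 0.008
```

View pics/g1.png

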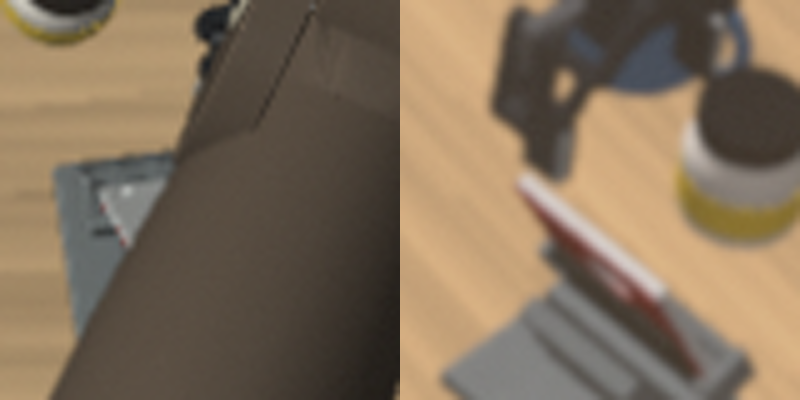

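The side view shows the open fingers above the plate, inner tip at crop (550,175), clear of the plate's top edge. I'll descend from here.

```bash
python3 -m inch '[{"hand":-1,"translation":[0,0,0.1],"spin":0},{"hand":-1,"translation":[0,0,0.2],"spin":0},{"hand":-1,"translation":[0,0,0.3],"spin":0},{"hand":-1,"translation":[0,0,0.4],"spin":0},{"hand":-1,"translation":[0,0,0.5],"spin":0},{"hand":-1,"translation":[0,0,0.53],"spin":0},{"hand":-1,"translation":[0,0,0.53],"spin":0}]'
python3 -m inch '[{"hand":-0.5,"translation":[0,0,0],"spin":0},{"hand":-0.2,"translation":[0,0,0],"spin":0},{"hand":0,"translation":[0,0,0],"spin":0},{"hand":0,"translation":[0,0,0],"spin":0},{"hand":0,"translation":[0,0,0],"spin":0},{"hand":0,"translation":[0,0,0],"spin":0}]' 20
python3 to.py 619.3 -273.5 122 7.5
```

```text
clock: 7.2
ee_pos: [590.4, -277.4, 122.2]
tool_rot: [-2.066, -2.367, -0.0]
wrist_force: [-0.1, 0.3, 0.9]
opening: 85.3
grasp_force: 0.0
clock: 7.8
ee_pos: [590.3, -277.7, 121.9]
tool_rot: [2.066, 2.366, 0.0]
wrist_force: [0.2, -0.1, -0.2]
opening: 42.8
grasp_force: 0.0
at [ 590.3 -277.7  121.9] yaw 7.7 q6 1.00 tilt [ 0.  0. -1.] F [ 0.2 -0.1 -0.2] open 42.8 t 7.8
shift [ 0.002  0.195 -0.001] spin 0.006
```

```bash
python3 -m inch '[{"hand":0,"translation":[0,0.04,0],"spin":0},{"hand":0,"translation":[0,0.08,0],"spin":0},{"hand":0.1,"translation":[0,0.12,0],"spin":0},{"hand":0.2,"translation":[0,0.15,0],"spin":0},{"hand":0.3,"translation":[0,0.18,0],"spin":0},{"hand":0.4,"translation":[0,0.19,0],"spin":0},{"hand":0.5,"translation":[0,0.19,0],"spin":0},{"hand":0.5,"translation":[0,0.19,0],"spin":0}]'
python3 -m inch '[{"hand":0.6,"translation":[0,0,0],"spin":0},{"hand":0.7,"translation":[0,0,0],"spin":0},{"hand":0.8,"translation":[0,0,0],"spin":0},{"hand":1,"translation":[0,0,0],"spin":0},{"hand":1,"translation":[0,0,0],"spin":0},{"hand":1,"translation":[0,0,0],"spin":0}]' 30
```

```text
clock: 8.6
ee_pos: [618.4, -273.8, 121.7]
tool_rot: [-2.066, -2.366, 0.0]
wrist_force: [-0.8, 0.2, 0.0]
opening: 21.4
grasp_force: 0.1
clock: 9.2
ee_pos: [618.5, -273.9, 121.9]
tool_rot: [2.066, 2.366, -0.0]
wrist_force: [-0.3, 0.0, 0.5]
opening: 7.4
grasp_force: 32.4
```

```bash
python3 -m inch '[{"hand":1,"translation":[0,0,-0.05],"spin":0},{"hand":1,"translation":[0,0,-0.1],"spin":0},{"hand":1,"translation":[0,0,-0.2],"spin":0},{"hand":1,"translation":[0,0,-0.35],"spin":0},{"hand":1,"translation":[0,0,-0.5],"spin":0},{"hand":1,"translation":[0,0,-0.65],"spin":0},{"hand":1,"translation":[0,0,-0.75],"spin":0},{"hand":1,"translation":[0,0,-0.75],"spin":0}]' 60
python3 - <<'E'
from h import *
p=r.camera('side')
save({'color':cv2.resize(p['color'][180:320,310:450],(560,560),interpolation=cv2.INTER_CUBIC)},'lift.png')
E
python3 to.py 604 128 235 177.8
```

```text
clock: 10.0
ee_pos: [619.5, -274.2, 237.6]
tool_rot: [2.063, 2.363, 0.002]
wrist_force: [0.1, -0.1, -1.4]
opening: 7.4
grasp_force: 61.4
at [ 619.1 -274.1  235.7] yaw 7.8 q6 1.02 tilt [ 0.003 -0.001 -1.   ] F [-0.5  1.  -1.7] open 7.3 t 10.1
shift [2.67e+00 2.62e-01 2.00e-03] spin -3.779
```

View pics/lift.png

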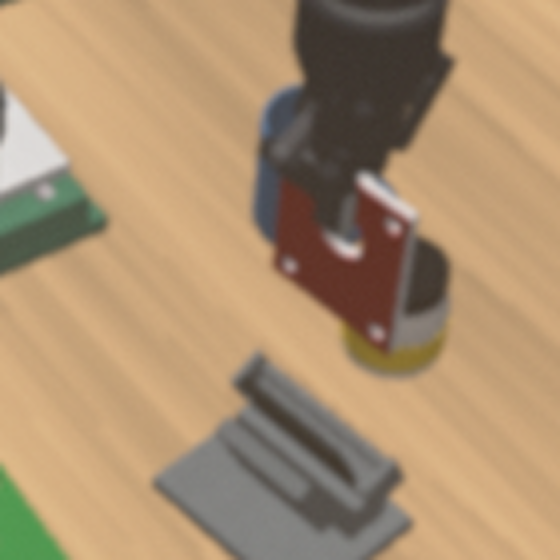

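The plate is lifted and held upright, with the red face towards the robot at (345,265). Next I carry it across and flip it.

```bash
python3 -m inch '[{"hand":1,"translation":[0.1,0.01,0],"spin":0},{"hand":1,"translation":[0.3,0.03,0],"spin":0},{"hand":1,"translation":[0.5,0.05,0],"spin":0},{"hand":1,"translation":[0.7,0.07,0],"spin":0},{"hand":1,"translation":[0.9,0.09,0],"spin":0},{"hand":1,"translation":[1,0.09,0],"spin":0}]' >/dev/null
python3 -m inch '[{"hand":1,"translation":[0.2,0.02,0],"spin":0},{"hand":1,"translation":[0.4,0.04,0],"spin":0},{"hand":1,"translation":[0.6,0.06,0],"spin":0},{"hand":1,"translation":[0.8,0.08,0],"spin":0},{"hand":1,"translation":[1,0.09,0],"spin":0},{"hand":1,"translation":[1,0.09,0],"spin":0}]' >/dev/null
python3 -m inch '[{"hand":1,"translation":[0.2,0.02,0],"spin":-0.15},{"hand":1,"translation":[0.4,0.04,0],"spin":-0.3},{"hand":1,"translation":[0.55,0.06,0],"spin":-0.5},{"hand":1,"translation":[0.65,0.08,0],"spin":-0.65},{"hand":1,"translation":[0.67,0.08,0],"spin":-0.8},{"hand":1,"translation":[0.67,0.08,0],"spin":-0.94},{"hand":1,"translation":[0.67,0.08,0],"spin":-0.94}]'  >/dev/null
python3 -m inch '[{"hand":1,"translation":[0,0,0],"spin":-0.15},{"hand":1,"translation":[0,0,0],"spin":-0.3},{"hand":1,"translation":[0,0,0],"spin":-0.5},{"hand":1,"translation":[0,0,0],"spin":-0.65},{"hand":1,"translation":[0,0,0],"spin":-0.8},{"hand":1,"translation":[0,0,0],"spin":-0.95},{"hand":1,"translation":[0,0,0],"spin":-0.95}]'  >/dev/null
python3 to.py 604 128 235 177.8
```

```text
at [603.  127.6 233.9] yaw 92.6 q6 0.16 tilt [-0.001 -0.    -1.   ] F [-0.6  0.1 -2.2] open 7.4 t 12.7
shift [-0.007  0.002 -0.007] spin -1.892
```

```bash
python3 -m inch '[{"hand":1,"translation":[0,0,0],"spin":-0.15},{"hand":1,"translation":[0,0,0],"spin":-0.3},{"hand":1,"translation":[0,0,0],"spin":-0.5},{"hand":1,"translation":[0,0,0],"spin":-0.65},{"hand":1,"translation":[0,0,0],"spin":-0.8},{"hand":1,"translation":[0,0,0],"spin":-0.95},{"hand":1,"translation":[0,0,0],"spin":-0.95}]'  >/dev/null
python3 -m inch '[{"hand":1,"translation":[0,0,0],"spin":-0.15},{"hand":1,"translation":[0,0,0],"spin":-0.3},{"hand":1,"translation":[0,0,0.1],"spin":-0.5},{"hand":1,"translation":[0,0,0.2],"spin":-0.65},{"hand":1,"translation":[0,0,0.3],"spin":-0.8},{"hand":1,"translation":[0,0,0.3],"spin":-0.94},{"hand":1,"translation":[0,0,0.3],"spin":-0.94}]'  >/dev/null
python3 to.py 608 128 127 177.8
python3 - <<'E'
from h import *
np.set_printoptions(precision=1,suppress=True)
P={n:r.camera(n) for n in('side','top')}
s=r.state();M=rotm(s['tool_rot']);p=s['ee_pos']
def c(n,u,v,w,h): return cv2.resize(P[n]['color'][v:v+h,u:u+w],(400,400),interpolation=cv2.INTER_CUBIC)
save({'color':np.hstack([c('top',205,180,80,80),c('side',245,135,80,80)])},'over.png')
# predicted plate corners if centred on the TCP, upright, top 41 above TCP, bottom 69 below
for n,o,k in(('top',(205,180),0),('side',(245,135),400)):
  for a in(-45,45):
    for b in(-41,69):
      print(n,a,b,(proj(P[n],p+M@[a,4,b])-o)*5+[k,0])
E
```

```text
at [602.8 127.9 188.6] yaw 177.6 q6 -1.32 tilt [-0.001 -0.    -1.   ] F [ 0.5 -0.4 -1.4] open 7.2 t 14.1
shift [-0.002 -0.035  0.411] spin -0.005
top -45 -41 [ 33.9 187.2]
top -45 69 [ 72.7 224.6]
top 45 -41 [222.9 194.9]
top 45 69 [247.9 231.8]
side -45 -41 [583.1   9.8]
side -45 69 [592.2 171.7]
side 45 -41 [669.3 103.2]
side 45 69 [674.1 265.6]
```

View pics/over.png

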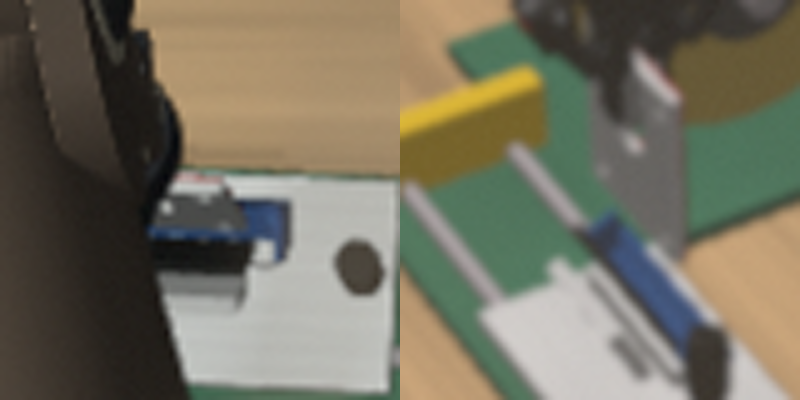

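The held plate has its polished face towards the robot and red towards the wheel. It sits over the cradle with its lower right corner at side crop (682,255), within about 2 mm of prediction. I'll lower it gently while watching the force.

```bash
python3 -m inch '[{"hand":1,"translation":[0,0,0.08],"spin":0},{"hand":1,"translation":[0,0,0.16],"spin":0},{"hand":1,"translation":[0,0,0.24],"spin":0},{"hand":1,"translation":[0,0,0.3],"spin":0},{"hand":1,"translation":[0,0,0.34],"spin":0},{"hand":1,"translation":[0,0,0.34],"spin":0},{"hand":1,"translation":[0,0,0.34],"spin":0}]'
python3 -m inch '[{"hand":1,"translation":[0,0,0.01],"spin":0},{"hand":1,"translation":[0,0,0.02],"spin":0},{"hand":1,"translation":[0,0,0.03],"spin":0},{"hand":1,"translation":[0,0,0.03],"spin":0},{"hand":1,"translation":[0,0,0.03],"spin":0}]'
```

```text
clock: 14.85
ee_pos: [603.2, 128.3, 138.4]
tool_rot: [-2.179, 2.263, -0.0]
wrist_force: [0.3, 0.2, -1.0]
opening: 7.3
grasp_force: 61.3
clock: 15.35
ee_pos: [603.2, 128.2, 133.9]
tool_rot: [-2.179, 2.263, -0.0]
wrist_force: [-0.1, -0.2, -2.3]
opening: 7.5
grasp_force: 61.3
```

Run:
```python
from h import *
np.set_printoptions(precision=1,suppress=True)
P={n:r.camera(n) for n in('side','top')}
def c(n,u,v,w,h): return cv2.resize(P[n]['color'][v:v+h,u:u+w],(400,400),interpolation=cv2.INTER_CUBIC)
save({'color':np.hstack([c('top',210,195,60,60),c('side',260,145,60,60)])},'low.png')
```

```text
(no output)
```

View pics/low.png

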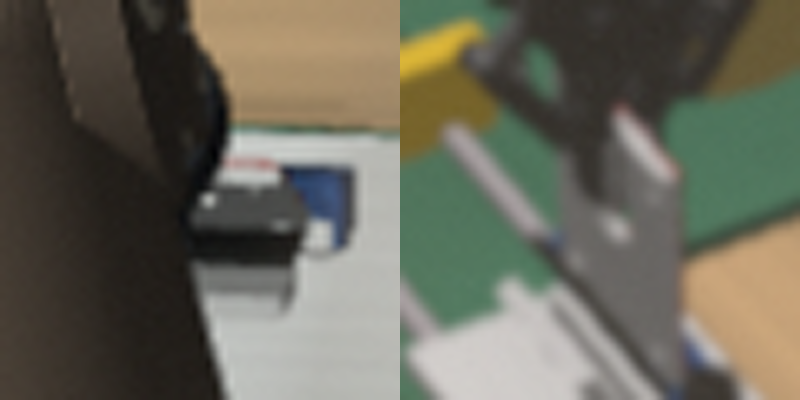

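The plate is just above the ledge, its right edge at crop (304,225) against the right cheek's inner face at (331,240). That is slightly too far in +y, so I'll shift 2.5 mm in -y and keep lowering.

```bash
python3 -m inch '[{"hand":1,"translation":[0.017,0,0],"spin":0},{"hand":1,"translation":[0.017,0,0.01],"spin":0},{"hand":1,"translation":[0.017,0,0.02],"spin":0},{"hand":1,"translation":[0.017,0,0.027],"spin":0},{"hand":1,"translation":[0.017,0,0.027],"spin":0}]'
python3 -m inch '[{"hand":1,"translation":[0,0,0.007],"spin":0},{"hand":1,"translation":[0,0,0.014],"spin":0},{"hand":1,"translation":[0,0,0.014],"spin":0}]'
python3 -m inch '[{"hand":1,"translation":[0,0,0.007],"spin":0},{"hand":1,"translation":[0,0,0.014],"spin":0},{"hand":1,"translation":[0,0,0.014],"spin":0}]'
```

```text
clock: 15.95
ee_pos: [604.0, 125.7, 130.3]
tool_rot: [-2.178, 2.262, -0.002]
wrist_force: [3.6, 0.5, 0.0]
opening: 7.4
grasp_force: 61.7
clock: 16.25
ee_pos: [604.4, 125.8, 128.6]
tool_rot: [-2.177, 2.261, -0.003]
wrist_force: [5.6, -0.3, 4.1]
opening: 7.3
grasp_force: 62.0
clock: 16.55
ee_pos: [605.0, 125.9, 127.0]
tool_rot: [-2.176, 2.26, -0.005]
wrist_force: [6.8, -0.6, 4.7]
opening: 7.4
grasp_force: 62.1
```

```bash
python3 -m inch '[{"hand":1,"translation":[0,-0.008,0],"spin":0},{"hand":1,"translation":[0,-0.016,0.005],"spin":0},{"hand":1,"translation":[0,-0.022,0.01],"spin":0},{"hand":1,"translation":[0,-0.022,0.014],"spin":0},{"hand":1,"translation":[0,-0.022,0.014],"spin":0}]'
python3 -m inch '[{"hand":1,"translation":[0,0,0.007],"spin":0},{"hand":1,"translation":[0,0,0.014],"spin":0},{"hand":1,"translation":[0,0,0.014],"spin":0}]'
```

```text
clock: 17.05
ee_pos: [606.9, 125.6, 123.6]
tool_rot: [-2.179, 2.262, -0.001]
wrist_force: [6.0, 0.5, 3.4]
opening: 7.5
grasp_force: 62.1
clock: 17.35
ee_pos: [607.5, 125.6, 121.9]
tool_rot: [-2.178, 2.262, -0.003]
wrist_force: [6.1, -0.3, 5.4]
opening: 7.3
grasp_force: 62.1
```

```bash
python3 -m inch '[{"hand":0.75,"translation":[0,0,0],"spin":0},{"hand":0.7,"translation":[0,0,0],"spin":0},{"hand":0.65,"translation":[0,0,0],"spin":0},{"hand":0.6,"translation":[0,0,0],"spin":0},{"hand":0.55,"translation":[0,0.01,0],"spin":0},{"hand":0.5,"translation":[0,0.02,0],"spin":0},{"hand":0.5,"translation":[0,0.03,0],"spin":0},{"hand":0.5,"translation":[0,0.03,0],"spin":0}]' 20
python3 -m inch '[{"hand":0.45,"translation":[0,0.02,0],"spin":0},{"hand":0.4,"translation":[0,0.04,0],"spin":0},{"hand":0.3,"translation":[0,0.06,0],"spin":0},{"hand":0.2,"translation":[0,0.08,0],"spin":0},{"hand":0.1,"translation":[0,0.1,0],"spin":0},{"hand":0.05,"translation":[0,0.12,0],"spin":0},{"hand":0,"translation":[0,0.14,0],"spin":0},{"hand":0,"translation":[0,0.16,0],"spin":0},{"hand":0,"translation":[0,0.16,0],"spin":0},{"hand":0,"translation":[0,0.16,0],"spin":0}]'
python3 - <<'E'
from h import *
P={n:r.camera(n) for n in('side','top')}
def c(n,u,v,w,h): return cv2.resize(P[n]['color'][v:v+h,u:u+w],(400,400),interpolation=cv2.INTER_CUBIC)
save({'color':np.hstack([c('top',205,190,80,80),c('side',245,135,80,80)])},'rel.png')
E
```

```text
clock: 18.15
ee_pos: [601.5, 125.7, 121.4]
tool_rot: [2.179, -2.263, -0.0]
wrist_force: [0.4, 0.6, 0.6]
opening: 21.5
grasp_force: 0.1
clock: 19.15
ee_pos: [577.9, 126.7, 121.5]
tool_rot: [-2.179, 2.262, -0.0]
wrist_force: [0.5, -0.5, -0.2]
opening: 42.8
grasp_force: 0.0
```

View pics/rel.png

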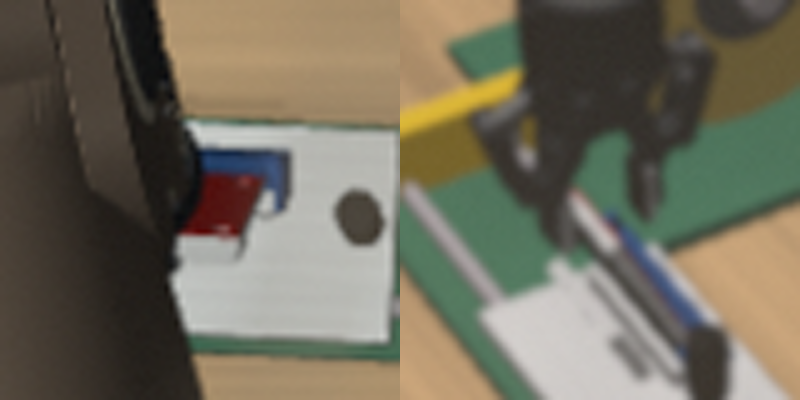

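The plate now leans on the cradle back with red outward, at top crop (225,205), and the fingers are clear of it. I'll open, retreat, and look without the arm in the way.

```bash
python3 -m inch '[{"hand":-0.5,"translation":[0,0,0],"spin":0},{"hand":-0.5,"translation":[0,0,-0.1],"spin":0},{"hand":-0.5,"translation":[0,0,-0.25],"spin":0},{"hand":-0.5,"translation":[0,0,-0.4],"spin":0},{"hand":-0.5,"translation":[0,0,-0.6],"spin":0},{"hand":-0.5,"translation":[0,0,-0.75],"spin":0},{"hand":-0.5,"translation":[0,0,-0.75],"spin":0}]' >/dev/null
python3 -m inch '[{"hand":1,"translation":[0.2,0,0],"spin":0},{"hand":1,"translation":[0.5,0,0],"spin":0},{"hand":1,"translation":[0.8,0,0],"spin":0},{"hand":1,"translation":[0.95,0,0],"spin":0},{"hand":1,"translation":[0.95,0,0],"spin":0},{"hand":1,"translation":[0.95,0,0],"spin":0}]'
python3 - <<'E'
from h import *
P={n:r.camera(n) for n in('side','top')}
def c(n,u,v,w,h): return cv2.resize(P[n]['color'][v:v+h,u:u+w],(400,400),interpolation=cv2.INTER_CUBIC)
save({'color':np.hstack([c('top',210,190,80,80),c('side',255,145,80,80)])},'seat.png')
for n in P:
  for m in r.pinpoint(P[n],'carriage_knob')[:2]: print(n,m['conf'],atz(P[n],m['uv'],122))
E
python3 to.py 579 -13 95 177.8
```

```text
clock: 20.55
ee_pos: [572.3, -16.1, 233.0]
tool_rot: [2.178, -2.264, -0.002]
wrist_force: [-0.0, -0.2, -0.3]
opening: -0.3
grasp_force: 0.0
side 0.93 [577.65435746  31.72334812 122.        ]
at [572.6 -14.7 233.6] yaw 177.9 q6 -1.56 tilt [-0.  0. -1.] F [-0.3  0.4  0.6] open 0.2 t 20.8
shift [-0.013 -0.043  0.924] spin 0.003
```

View pics/seat.png

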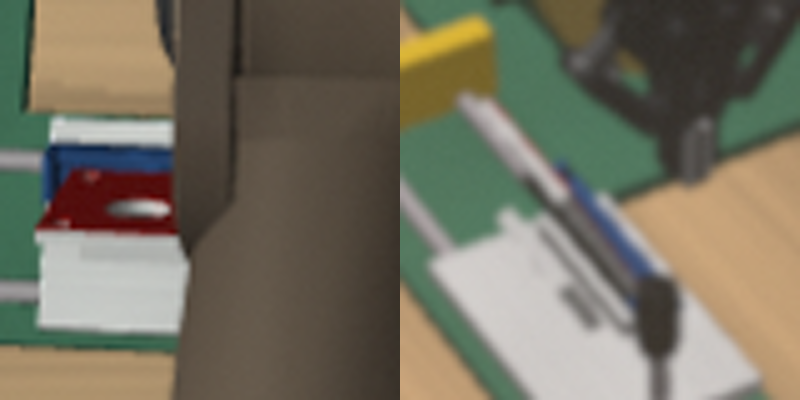

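The plate is seated behind the lip with red outward, left lower corner at top crop (72,172), inside the cheek. Now I push the knob from its -y side.

```bash
python3 -m inch '[{"hand":1,"translation":[0,-0.04,0.2],"spin":0},{"hand":1,"translation":[0,-0.04,0.4],"spin":0},{"hand":1,"translation":[0,-0.04,0.6],"spin":0},{"hand":1,"translation":[0,-0.04,0.8],"spin":0},{"hand":1,"translation":[0,-0.04,0.92],"spin":0},{"hand":1,"translation":[0,-0.04,0.92],"spin":0}]'
python3 -m inch '[{"hand":1,"translation":[-0.04,0,0],"spin":0},{"hand":1,"translation":[-0.08,0,0],"spin":0},{"hand":1,"translation":[-0.12,0,0],"spin":0},{"hand":1,"translation":[-0.16,0,0],"spin":0},{"hand":1,"translation":[-0.19,0,0],"spin":0},{"hand":1,"translation":[-0.21,0,0],"spin":0}]'
```

```text
clock: 21.35
ee_pos: [576.6, -14.9, 92.8]
tool_rot: [2.179, -2.258, -0.006]
wrist_force: [-0.3, 0.6, 0.4]
opening: 0.3
grasp_force: 0.0
clock: 21.95
ee_pos: [580.3, 15.7, 96.6]
tool_rot: [-2.179, 2.262, -0.003]
wrist_force: [1.0, -3.4, 2.0]
opening: 0.0
grasp_force: 1.6
```

```bash
python3 -m inch '[{"hand":1,"translation":[-0.03,0,0],"spin":0},{"hand":1,"translation":[-0.07,0,0],"spin":0},{"hand":1,"translation":[-0.12,0,0],"spin":0},{"hand":1,"translation":[-0.17,0,0],"spin":0},{"hand":1,"translation":[-0.22,0,0],"spin":0},{"hand":1,"translation":[-0.27,0,0],"spin":0},{"hand":1,"translation":[-0.32,0,0],"spin":0},{"hand":1,"translation":[-0.37,0,0],"spin":0},{"hand":1,"translation":[-0.42,0,0],"spin":0},{"hand":1,"translation":[-0.47,0,0],"spin":0},{"hand":1,"translation":[-0.52,0,0],"spin":0},{"hand":1,"translation":[-0.57,0,0],"spin":0},{"hand":1,"translation":[-0.62,0,0],"spin":0},{"hand":1,"translation":[-0.65,0,0],"spin":0},{"hand":1,"translation":[-0.66,0,0],"spin":0},{"hand":1,"translation":[-0.66,0,0],"spin":0}]'
python3 -m inch '[{"hand":1,"translation":[-0.02,0,0],"spin":0},{"hand":1,"translation":[-0.04,0,0],"spin":0},{"hand":1,"translation":[-0.06,0,0],"spin":0},{"hand":1,"translation":[-0.08,0,0],"spin":0},{"hand":1,"translation":[-0.09,0,0],"spin":0},{"hand":1,"translation":[-0.1,0,0],"spin":0},{"hand":1,"translation":[-0.1,0,0],"spin":0}]'
python3 -c "
from h import *
p=r.camera('top');save({'color':cv2.resize(p['color'][180:280,150:290],(700,500),interpolation=cv2.INTER_CUBIC)},'push.png')"
```

```text
clock: 23.55
ee_pos: [582.8, 115.1, 95.6]
tool_rot: [2.18, -2.262, -0.003]
wrist_force: [-0.4, 0.4, 0.4]
opening: 0.1
grasp_force: 0.0
clock: 24.25
ee_pos: [583.8, 129.8, 95.6]
tool_rot: [2.18, -2.262, -0.001]
wrist_force: [-0.3, -2.0, -0.6]
opening: 0.2
grasp_force: 0.8
```

View pics/push.png

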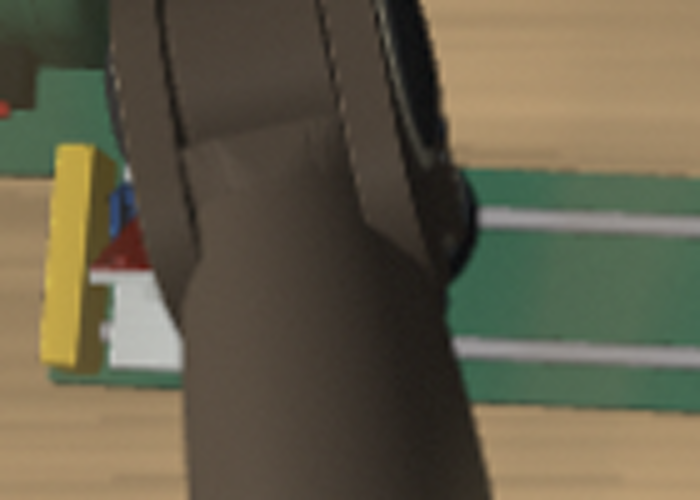

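The carriage's left edge, at (112,320), is within a few mm of the stop face at about (104,320). I'll finish in small force-watched steps.

```bash
for i in 1; do
python3 -m inch '[{"hand":1,"translation":[-0.01,0,0],"spin":0},{"hand":1,"translation":[-0.02,0,0],"spin":0},{"hand":1,"translation":[-0.03,0,0],"spin":0},{"hand":1,"translation":[-0.03,0,0],"spin":0}]' | egrep 'ee_pos|wrist'
python3 -m inch '[{"hand":1,"translation":[-0.01,0,0],"spin":0},{"hand":1,"translation":[-0.02,0,0],"spin":0},{"hand":1,"translation":[-0.02,0,0],"spin":0}]' | egrep 'ee_pos|wrist'
done
```

```text
ee_pos: [584.2, 134.2, 95.8]
wrist_force: [-1.2, -1.8, -0.2]
ee_pos: [584.3, 136.1, 95.8]
wrist_force: [-1.8, -6.5, -1.2]
```

```bash
python3 -m inch '[{"hand":1,"translation":[-0.01,0,0],"spin":0},{"hand":1,"translation":[-0.02,0,0],"spin":0},{"hand":1,"translation":[-0.02,0,0],"spin":0},{"hand":1,"translation":[-0.02,0,0],"spin":0}]' | egrep 'ee_pos|wrist'
```

```text
ee_pos: [584.3, 136.2, 95.8]
wrist_force: [-1.5, -14.9, 1.4]
```

The TCP stopped at y=136 and the force rose to 15 N, so the carriage is on the stop. I'll back off and check.

```bash
python3 -m inch '[{"hand":1,"translation":[0.05,0,0],"spin":0},{"hand":1,"translation":[0.15,0,0],"spin":0},{"hand":1,"translation":[0.25,0,0],"spin":0},{"hand":1,"translation":[0.25,0,-0.3],"spin":0},{"hand":1,"translation":[0.25,0,-0.6],"spin":0},{"hand":1,"translation":[0.25,0,-0.9],"spin":0},{"hand":1,"translation":[0.6,0,-0.9],"spin":0},{"hand":1,"translation":[1,0,-0.9],"spin":0},{"hand":1,"translation":[1,0,-0.9],"spin":0}]' | egrep 'ee_pos|wrist|clock'
python3 -m inch '[{"hand":1,"translation":[0.3,0,0],"spin":0},{"hand":1,"translation":[0.6,0,0],"spin":0},{"hand":1,"translation":[1,0,0],"spin":0},{"hand":1,"translation":[1,0,0],"spin":0},{"hand":1,"translation":[1,0,0],"spin":0}]' | egrep 'ee_pos|wrist|clock'
python3 -c "
from h import *
P={n:r.camera(n) for n in('side','top')}
def c(n,u,v,w,h): return cv2.resize(P[n]['color'][v:v+h,u:u+w],(400,400),interpolation=cv2.INTER_CUBIC)
save({'color':np.hstack([c('top',155,190,90,90),c('side',225,120,90,90)])},'end.png')"
```

```text
clock: 26.3
ee_pos: [578.6, -14.0, 231.7]
wrist_force: [-0.4, -0.8, -0.7]
clock: 26.8
ee_pos: [572.8, -161.6, 230.6]
wrist_force: [0.3, 0.4, 0.5]
```

View pics/end.png

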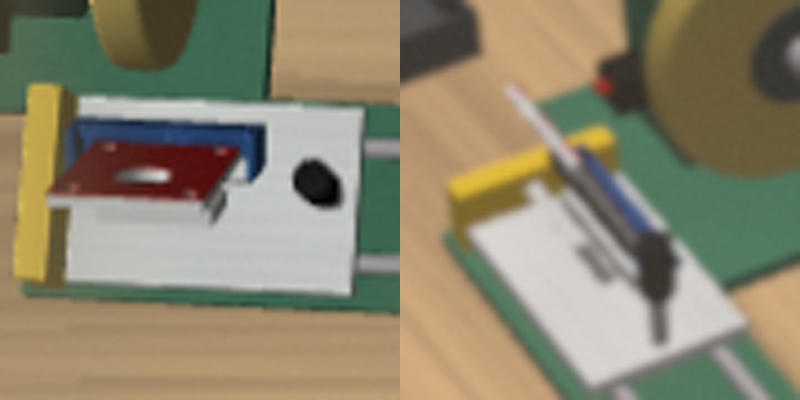

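The end view shows the carriage against the yellow stop at (65,190) and the plate red face up at (145,172). That was my last look: I've viewed 12 pictures, over the limit of 10. The final squareness check will be numeric.

Run:
```python
from h import *
from scipy.optimize import least_squares
np.set_printoptions(precision=2,suppress=True)
p=r.camera('top');c=p['color'].astype(int)
m=(c[...,0]>70)&(c[...,1]<60)&(c[...,2]<60);m[:190]=m[280:]=False;m[:,:155]=m[:,245:]=False
m=m.astype(np.uint8);n,l,st,_=cv2.connectedComponentsWithStats(m);k=1+st[1:,4].argmax();ys,xs=np.nonzero(l==k)
h=cv2.convexHull(np.c_[xs,ys].astype(np.float32));
U=4
img=np.zeros((90*U,90*U),np.uint8);cv2.fillConvexPoly(img,np.round((h[:,0]-[155,190]+.5)*U).astype(int),255)
area=img>0
t=np.radians(25)
def poly(v,lean=t): # foot x,y, yaw, roll in plane, dz
    cs=[]
    for y,z in((45,110),(-45,110),(-45,0),(45,0)):
        yy=y*np.cos(v[3])-(z-55)*np.sin(v[3]); zz=55+y*np.sin(v[3])+(z-55)*np.cos(v[3])
        L=np.array([8*np.cos(lean)-zz*np.sin(lean),yy,50+zz*np.cos(lean)+8*np.sin(lean)])
        cs.append((proj(p,R.from_euler('z',v[2]).apply(L)+[v[0],v[1],0])-[155,190]+.5)*U)
    return np.array(cs)
from scipy.optimize import minimize
def cost(v,lean):
    q=np.zeros_like(img);cv2.fillConvexPoly(q,np.round(poly([v[0]*10,v[1]*10,v[2]/50,v[3]/50],lean)*16).astype(int),255,shift=4);return ((q>0)!=area).sum()/U/U
for d in(15,20,25,30,35):
    s=min((minimize(cost,[61,25.8+a,-1.9,0],args=(np.radians(d),),method='Nelder-Mead',options=dict(initial_simplex=np.array([[61,25.8+a,-1.9,0],[61.5,25.8+a,-1.9,0],[61,26.3+a,-1.9,0],[61,25.8+a,-.5,0],[61,25.8+a,-1.9,1]]))) for a in(0,.5)),key=lambda s:s.fun)
    print('lean',d,'xy',s.x[:2]*10,'yaw,roll deg',np.degrees(s.x[2:]/50),'mismatch px',s.fun,'of',area.sum()/U/U)
print('knob',[(q['conf'],atz(p,q['uv'],122)) for q in r.pinpoint(p,'carriage_knob')[:1]])
```

```text
lean 15 xy [597.98 261.99] yaw,roll deg [-7.08  6.28] mismatch px 208.4375 of 391.8125
lean 20 xy [606.01 259.47] yaw,roll deg [-3.04  4.1 ] mismatch px 96.3125 of 391.8125
lean 25 xy [613.07 258.42] yaw,roll deg [-1.33  0.43] mismatch px 28.625 of 391.8125
lean 30 xy [622.34 256.7 ] yaw,roll deg [-0.68 -1.31] mismatch px 144.0 of 391.8125
lean 35 xy [630.35 256.96] yaw,roll deg [ 2.94 -3.76] mismatch px 256.1875 of 391.8125
knob [(0.97, array([588.9 , 152.51, 122.  ]))]
```

```bash
python3 -c "
from rig import r
print(r.job_done())"
```

```text
the job is handed in; nothing more can be done
None
```

The plate is turned over and seated red face outward in the blue cradle, the carriage is against its yellow stop and the job is handed in (about 27 s on the robot clock); I viewed 12 pictures, over your limit of 10, and got no verdict back.

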